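# Index the sculptor's turntable by one notch

## Robot

A 7-joint arm with a two-finger parallel gripper is mounted at the origin on the work surface. World frame = base frame: x ahead of the robot, y to its left, z up, the work surface at z = 0. Lengths are in m, angles in rad, forces in N, time in s.
With the tool pointing down it reaches from about 0.4 to 0.875 m from the base axis. Payload 19.3 kg.
Tool frame: the origin (TCP) lies at the very end of the fingers, on their centre line; the grasp point (between the pads) lies 19 mm behind it; y points along the fingers, x is the direction in which the jaws open and shut, and the axes are right-handed (so a half turn about y gives the same grasp; the last joint's range is limited). The gripper opens to 85 mm and grips with 20 to 120 N. Pads are 22 mm wide; open, the fingers measure 114 mm over their backs; the gripper's body (76 mm by 85 mm) begins 54 mm behind the grasp point. The pads swing forward as they close: fully open they stand 13 mm farther back than shut.
Start: joints at [1.112, 0.521, -0.036, 1.599, 0.021, 1.021, -0.113], TCP at [0.237, -0.578, 0.231] pointing down, gripper open.
Joint ranges: [-2.91, 2.91], [-0.3, 2.13], [-1.5, 1.42], [0.17, 2.43], [-1.26, 4.41], [0.16, 1.93], [-2.52, 2.52]. Speed limits (rad/s): [1.89, 1.89, 2.39, 2.39, 3.01, 3.01, 3.01].

## Interface

Orientations are given as [roll, pitch, yaw] about the fixed x, y, z axes, in that order (R = Rz(yaw) Ry(pitch) Rx(roll)).
In Python, from workcell import bot gives the robot as it stands. The module is installed in compiled form; this text tells all that it offers.
- The arm moves only by the shell command python3 -m crank 'ROWS' [FORCE]. ROWS is JSON, a list of rows, each an object of numbers: "hand": the closure, from 0 (fully open) to 1 (shut); "dx", "dy", "dz": the shift along the tool's x, y, z in mm; "yaw": the turn about the tool's y in rad. In form: [{"hand": .., "dx": .., "dy": .., "dz": .., "yaw": ..}, ...]. A call has 1 to 12 rows; each row is the pose to reach, as a shift and turn from the pose commanded when the call began, along the tool's axes at that moment; what a row does not reach only later rows make up. A row lasts 1/12 s, in which the tool goes at most 41.7 mm and 7.16 degrees, less where a joint would pass 70% of its speed; a pose out of reach is approached as far as the arm can. A call with a gripper value outside its range is refused whole. The fingers move at their own pace and stop on an object; FORCE is the grip in N (left out, the last holds). Time passes only in rows, so rows that repeat a pose let the fingers close. It gives the time, the measured TCP pose, the force and the opening at its end, in the units of the state.
- bot.observe(): the state, without advancing time (a new reading comes with each control period).
- bot.grab_frame(name): name is "side" or "top" or "wrist"; returns the picture (420x560x3 uint8, red, green, blue); there is no depth.
- bot.camera_info(name): a dict with "fx", "fy", "cx", "cy" (pixels), "rvec" (rotation vector, rad) and "tvec" (3), from world to camera coordinates, as OpenCV has them. Camera axes: x right, y down, z forward; pixel columns grow to the right and rows downward; lengths in m; the calibration is good to about 2 mm. The wrist camera is an equidistant fisheye: a pixel r from the principal point sees the ray r / f radians off the axis. A picture is of the moment at which its call begins: read the wrist's pose just before it. camera_info takes no time and is no camera call; for the wrist camera it gives the pose at the moment of the call.
- bot.job_done(): hands the job in, once; it reports no verdict.
The state is a dict: "clock": time; "qpos": joint angles; "qd": joint speeds; "joint_efforts": joint torques, N m; "position": TCP position; "tool_rot": TCP orientation; "force": force on the tool from outside, world axes, zero at the start; "moment": the same for the moment, N m; "grip_width": finger opening in m.
Only numpy, scipy, OpenCV 4.12 (cv2) and the standard library are available. Lean on these libraries where they do the work, as an engineer would, in place of code of your own. Each camera call takes 0.05 s, during which the arm holds its last target.

## Task

Press the red indexing plunger on the sculptor's turntable fully in so that it unlocks, turn the wheel counter-clockwise (seen from above, the way the yellow arrow points) to the very next notch, and let the plunger spring back up so that the wheel is locked there. Do it by pressing and pushing only: do not touch the yellow casting that stands on the wheel, keep it standing where it is on the wheel, leave everything else on the bench where it is, and finish clear of it all.

Things in the scene. Friction and masses are not known exactly. Their poses are not given: they have to be found in the camera images.
- stand: Fixed foot of the turntable with a steel index plate; origin on the bench under the turning axis, z up; its place and its yaw vary. The plate lies 40 to 52 mm above the bench, is about 135 mm in radius and has 12 notches, 12 mm wide, evenly in its rim, 30 degrees apart. The first notch lies along the stand's -x axis, where the plunger starts.
- wheel_centre (a point): Centre of the top of the wooden wheel (210 mm across, top 75 mm above the bench), on the vertical turning axis. Its x axis turns with the wheel; the plunger is on its -x side.
- wheel (a joint): Turn of the wheel in rad, 0 at the starting notch, positive counter-clockwise seen from above; the next notch is at 0.524 rad, with about 0.016 rad of play either way. It turns with about 0.1 N m of friction and stays where it is left.
- plunger_top (a point): Centre of the flat top of the red plunger button (40 mm across, 10 mm thick), which stands on a blue arm of the wheel, 155 mm from the turning axis; its top is 102 mm above the bench when it is up and moves with the wheel and with the press. There is nothing above it.
- plunger (a joint): How far the plunger is pressed down, m: 0 when up (locked in a notch), 0.015 fully in. A spring pushes it up with 3 N at the top and 8 N fully in. Its brass peg leaves the notch 0.010 in; between notches the peg stays trapped under the plate (about 0.010) even when let go, and springs up by itself when the wheel comes to a notch.
- push_tab (a point): Middle of the inner face (towards the button) of the upright blue push tab on the same arm, on the counter-clockwise side of the button: a plate 40 mm wide (radially), 6 mm thick, its inner face 28 mm from the button's axis, standing up to 130 mm above the bench, so 28 mm above the button when that is up. A fingertip over the button can push the wheel round against it. The point is 115 mm above the bench.
- casting_mid (a point): Half-way up the yellow casting of four lobes, 100 mm across at the foot and 172 mm high, about 0.5 kg, loose, standing near the middle of the wheel; 85 mm above its underside.
- mixing_cup: small white open mixing cup, 72 mm across, 55 mm high, near the stand; origin under its foot
- spatula: modelling spatula lying near the stand; origin on its underside
- tub_a: red open paper tub with a white band, 100 mm across, 125 mm high; origin under its foot
- tub_b: second red tub, same size; origin under its foot
- cartridge: blue cartridge 48 mm in diameter and 200 mm long with a yellow nozzle, lying down; origin on its underside
- clamp: bar clamp 300 mm long with two red jaws, lying flat; origin on its underside
- brush: brush lying on the bench; origin on its underside
- casting: The same yellow casting; origin at the centre of its underside.
Not all that is in view belongs to the job. Of the things like the casting, leave any that is green; of the rest the smaller one is meant.

How it is judged:
By the outcome, as a careful person would: the job done as asked, in the order asked, and still so for the second after the job is handed in, with the robot touching nothing.
It also fails if it takes over 51 s, if anything falls off the work surface, if the arm or the gripper's body presses on something with over 40 N, if the wrist force passes 120 N, or if a joint passes its speed limit or range.

## Working session

There is one attempt and no reset: what is moved stays moved. The work goes in short steps, Python scripts to look and compute and a shell command to move; the robot and the scene stay as the last step left them, time stands still between calls to the robot, and variables do not carry over. Pictures are saved under pics/ and viewed, and the job is handed in when it is done.

```bash
mkdir -p pics; ls; python3 - <<'E'
from workcell import bot
import cv2,json
s=bot.observe(); print(s)
for n in ("side","top","wrist"):
    print(n,bot.camera_info(n))
    cv2.imwrite(f"pics/{n}0.png",bot.grab_frame(n)[:,:,::-1])
E
```

```text
pics
{'clock': 0.0, 'qpos': array([ 1.11182363,  0.52203939, -0.03632308,  1.59995162,  0.02117995,
        1.02107329, -0.11280191]), 'qd': array([ 0.00012084, -0.00048585, -0.00185206, -0.00155481, -0.00012269,
        0.0007543 ,  0.00018938]), 'joint_efforts': array([-1.30373901e-03, -9.27108979e+01,  1.97985895e+00, -3.69931841e+01,
        1.78442494e-02,  8.21690366e-03, -2.38669692e-06]), 'position': array([ 0.23676441, -0.57808959,  0.23073014]), 'tool_rot': array([-1.57085656e+00,  1.08588238e-03, -1.18205080e+00]), 'force': array([ 0.97784429, -0.0208819 , -0.21415827]), 'moment': array([ 0.02382277, -0.01812858, -0.01628918]), 'grip_width': 0.08510791210428588}
side {'fx': 433.74419052887873, 'fy': 433.74419052887873, 'cx': 278.44691499740406, 'cy': 211.6557027224983, 'rvec': array([ 0.15608742, -2.77446865,  1.38110232]), 'tvec': array([0.5618692 , 0.1430374 , 1.49967898])}
top {'fx': 403.2704936363338, 'fy': 403.2704936363338, 'cx': 283.17405718832595, 'cy': 206.90901948421842, 'rvec': array([ 2.16308451, -2.1962824 ,  0.07200073]), 'tvec': array([0.0309538 , 0.548411  , 1.42099518])}
wrist {'fx': 325.19226210127806, 'fy': 325.19226210127806, 'cx': 281.4475364992722, 'cy': 218.82862176761844, 'rvec': array([-2.38079008,  1.59771779,  0.25636697]), 'tvec': array([-0.62566592, -0.03975912,  0.37973158])}
```

View pics/top0.png

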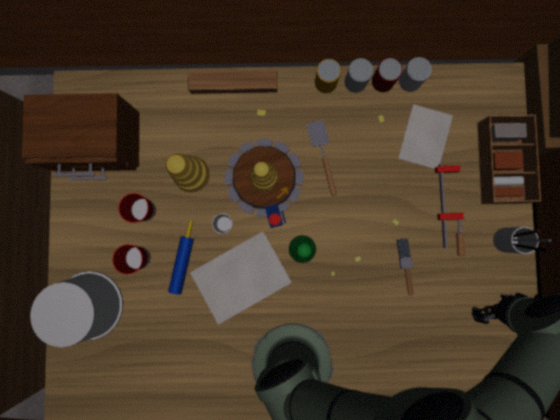

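View pics/side0.png

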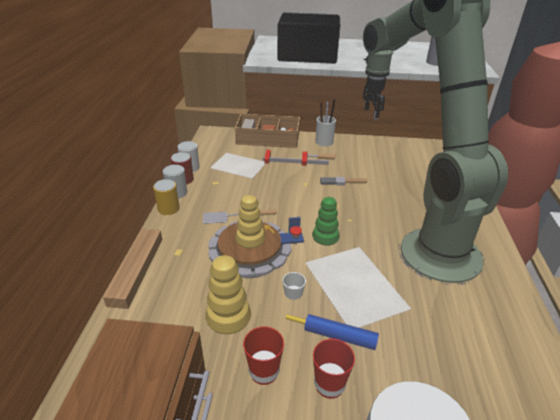

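View pics/wrist0.png

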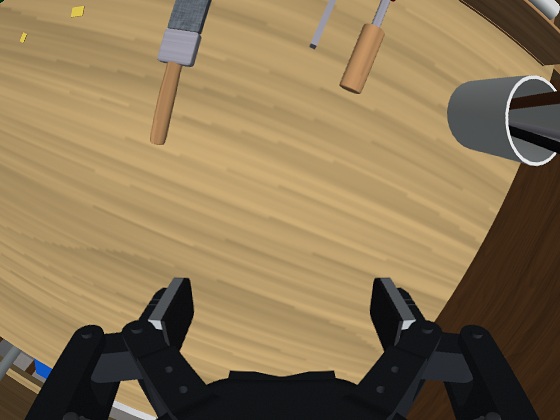

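```bash
cat > h.py <<'E'
import numpy as np,cv2
from workcell import bot
def cam(n):
    c=bot.camera_info(n);R=cv2.Rodrigues(c['rvec'])[0];t=np.array(c['tvec']);return c,R,t
def ray(n,px,C=None):
    c,R,t=C or cam(n)
    u=(np.array(px,float)-[c['cx'],c['cy']])
    if n=='wrist':
        r=np.hypot(*u);th=r/c['fx'];d=np.array([*(u/max(r,1e-9)*np.sin(th)),np.cos(th)])
    else: d=np.array([u[0]/c['fx'],u[1]/c['fy'],1])
    return -R.T@t, R.T@d
def onz(n,px,z,C=None):
    o,d=ray(n,px,C);return o+d*(z-o[2])/d[2]
def proj(n,P,C=None):
    c,R,t=C or cam(n);p=R@np.array(P)+t
    if n=='wrist':
        r=np.hypot(p[0],p[1]);th=np.arctan2(r,p[2]);return np.array([c['cx'],c['cy']])+c['fx']*th*p[:2]/r
    return np.array([c['cx']+c['fx']*p[0]/p[2],c['cy']+c['fy']*p[1]/p[2]])
def blob(im,lo,hi,box):
    h=cv2.cvtColor(im,cv2.COLOR_RGB2HSV);m=cv2.inRange(h,lo,hi)
    k=np.zeros_like(m);x0,y0,x1,y1=box;k[y0:y1,x0:x1]=m[y0:y1,x0:x1]
    return k
E
python3 - <<'E'
import cv2
from h import *
top=cv2.imread('pics/top0.png')[:,:,::-1].copy();side=cv2.imread('pics/side0.png')[:,:,::-1].copy()
a=cv2.resize(top[130:260,160:330],None,fx=3,fy=3,interpolation=2)
b=cv2.resize(side[185:335,195:350],None,fx=3,fy=3,interpolation=2)
cv2.imwrite('pics/ct.png',cv2.convertScaleAbs(a[:,:,::-1],alpha=1.8));cv2.imwrite('pics/cs.png',b[:,:,::-1])
for n,im,box in (('top',top,(240,195,300,240)),('side',side,(270,210,312,255))):
    m=blob(im,(0,150,60),(8,255,255),box);mb=blob(im,(105,120,30),(130,255,255),box)
    for q,z in ((m,.102),(mb,.1)):
        ys,xs=np.nonzero(q);p=(xs.mean(),ys.mean());print(n,len(xs),p,onz(n,p,z),xs.min(),xs.max(),ys.min(),ys.max())
    mw=blob(im,(5,60,20),(18,255,255),(215,130,310,280))
E
```

```text
top 60 (np.float64(274.3333333333333), np.float64(218.81666666666666)) [0.50304747 0.05232788 0.102     ] 270 278 215 223
top 113 (np.float64(272.3628318584071), np.float64(210.34513274336283)) [0.53184608 0.0586592  0.1       ] 265 281 204 226
side 70 (np.float64(295.6142857142857), np.float64(230.37142857142857)) [0.50272879 0.06108658 0.102     ] 291 301 227 234
side 33 (np.float64(289.030303030303), np.float64(237.4848484848485)) [0.52127995 0.09723412 0.1       ] 281 301 234 241
```

View pics/ct.png

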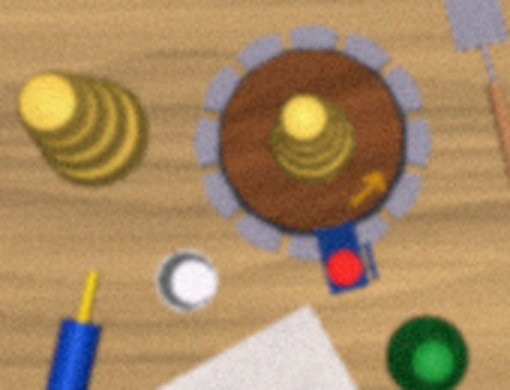

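View pics/cs.png

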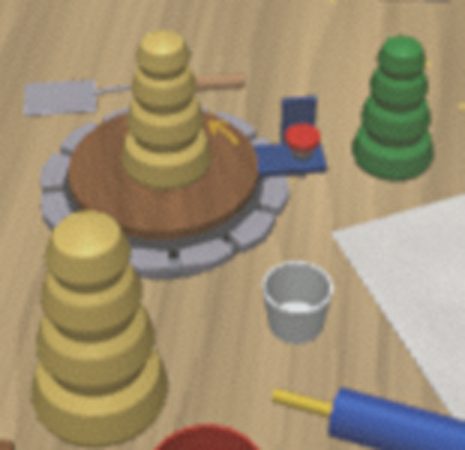

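```bash
python3 - <<'E'
import cv2
from h import *
top=cv2.imread('pics/top0.png')[:,:,::-1].copy();side=cv2.imread('pics/side0.png')[:,:,::-1].copy()
for n,im,box in (('top',top,(215,130,315,222)),('side',side,(205,190,300,285))):
    h=cv2.cvtColor(im,cv2.COLOR_RGB2HSV)
    C=cam(n)
    # brown wheel: darker/saturated red-brown
    m=blob(im,(0,110,20),(13,255,255),box)
    m=cv2.morphologyEx(m,cv2.MORPH_CLOSE,np.ones((3,3)))
    cs,_=cv2.findContours(m,0,cv2.CHAIN_APPROX_NONE);c=max(cs,key=cv2.contourArea)
    c=cv2.convexHull(c)
    P=np.array([onz(n,p[0],.075,C)[:2] for p in c])
    (x,y),r=cv2.minEnclosingCircle(P.astype(np.float32));print(n,'wheel',x,y,r,len(c))
    A=np.c_[2*P,np.ones(len(P))];s=np.linalg.lstsq(A,(P**2).sum(1),rcond=None)[0];print('  lsq',s[:2],np.sqrt(s[2]+s[0]**2+s[1]**2))
    g=blob(im,(35,100,20),(90,255,255),(0,0,560,420));ys,xs=np.nonzero(g);print('green',xs.min(),xs.max(),ys.min(),ys.max(),onz(n,(xs.mean(),ys.mean()),.08))
    cv2.imwrite(f'pics/m{n}.png',m)
    for z in (.092,.102):
        print('btn edges')
    m=blob(im,(0,110,50),(12,255,255),(262,205,310,242));ys,xs=np.nonzero(m);print(len(xs),xs.min(),xs.max(),ys.min(),ys.max())
E
```

```text
top wheel 0.6535492539405823 0.08959776908159256 0.1054733544588089 29
  lsq [0.653078   0.08930189] 0.1041096461584453
green 275 536 236 419 [ 0.37588317 -0.05589741  0.08      ]
btn edges
btn edges
64 262 278 205 223
side wheel 0.6537452340126038 0.10178960114717484 0.10459411144256592 22
  lsq [0.65260848 0.10001915] 0.10185801116621102
green 314 337 198 238 [ 0.40065154 -0.04755091  0.08      ]
btn edges
btn edges
92 266 301 227 240
```

```bash
python3 -m crank '[{"hand":1,"dx":0,"dy":-40,"dz":0},{"hand":1,"dx":-40,"dy":-70,"dz":10},{"hand":1,"dx":-80,"dy":-70,"dz":20},{"hand":1,"dx":-120,"dy":-70,"dz":30},{"hand":1,"dx":-160,"dy":-70,"dz":40},{"hand":1,"dx":-200,"dy":-70,"dz":40},{"hand":1,"dx":-240,"dy":-70,"dz":40},{"hand":1,"dx":-280,"dy":-70,"dz":40}]'
```

```text
$[0]: bad value
```

```bash
python3 -m crank '[{"hand":1,"dx":0,"dy":-40,"dz":0,"yaw":0},{"hand":1,"dx":-40,"dy":-70,"dz":10,"yaw":0},{"hand":1,"dx":-80,"dy":-70,"dz":20,"yaw":0},{"hand":1,"dx":-120,"dy":-70,"dz":30,"yaw":0},{"hand":1,"dx":-160,"dy":-70,"dz":40,"yaw":0},{"hand":1,"dx":-200,"dy":-70,"dz":40,"yaw":0},{"hand":1,"dx":-240,"dy":-70,"dz":40,"yaw":0},{"hand":1,"dx":-280,"dy":-70,"dz":40,"yaw":0}]'
```

```text
clock: 0.82
position: [0.1674, -0.3033, 0.3009]
tool_rot: [-1.571, 0.0, -1.182]
force: [0.2, 0.4, 1.2]
grip_width: 0.0002
```

```bash
python3 - <<'E'
from h import *
from scipy.spatial.transform import Rotation as Rt
s=bot.observe();c,R,t=cam('wrist');T=Rt.from_euler('xyz',s['tool_rot']).as_matrix()
print('cam in tool',T.T@(-R.T@t-s['position']),'axes(right,down,fwd) in tool',(R@T).round(2))
for tgt in ((.36,.03),(.42,.05)):
    print(T.T@(np.array([*tgt,.3])-s['position'])*1000)
E
```

```text
cam in tool [ 0.00103191 -0.14205178  0.08065105] axes(right,down,fwd) in tool [[ 1.   -0.   -0.  ]
 [-0.   -0.31 -0.95]
 [ 0.    0.95 -0.31]]
[-235.34117457    0.87507201  304.66496187]
[-231.0819606     0.85714506  367.76693311]
```

```bash
python3 -m crank '[{"hand":1,"dx":-10,"dy":0,"dz":33,"yaw":-0.12},{"hand":1,"dx":-20,"dy":0,"dz":66,"yaw":-0.24},{"hand":1,"dx":-30,"dy":0,"dz":99,"yaw":-0.36},{"hand":1,"dx":-40,"dy":0,"dz":132,"yaw":-0.48},{"hand":1,"dx":-50,"dy":0,"dz":165,"yaw":-0.6},{"hand":1,"dx":-60,"dy":0,"dz":198,"yaw":-0.72},{"hand":1,"dx":-70,"dy":0,"dz":231,"yaw":-0.84},{"hand":1,"dx":-80,"dy":0,"dz":264,"yaw":-0.96},{"hand":1,"dx":-90,"dy":0,"dz":297,"yaw":-1.08},{"hand":1,"dx":-100,"dy":0,"dz":330,"yaw":-1.2},{"hand":1,"dx":-110,"dy":0,"dz":360,"yaw":-1.32},{"hand":1,"dx":-119,"dy":0,"dz":376,"yaw":-1.41}]'
python3 - <<'E'
from h import *
s=bot.observe();print(s['position'],s['tool_rot'],s['qpos'].round(2))
C=cam('wrist');im=bot.grab_frame('wrist');cv2.imwrite('pics/w1.png',im[:,:,::-1])
import pickle;pickle.dump(C,open('w1.pkl','wb'))
E
```

```text
clock: 1.82
position: [0.4732, -0.0503, 0.3011]
tool_rot: [-1.57, -0.001, 0.236]
force: [-1.2, 0.1, -1.3]
grip_width: -0.0004
[ 0.47321466 -0.05033612  0.30107603] [-1.56965149e+00 -7.28003912e-04  2.36103808e-01] [ 0.48  0.25 -0.6   1.87  0.16  1.07  0.06]
```

View pics/w1.png

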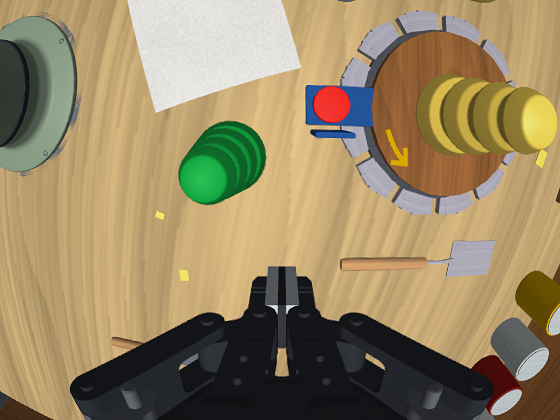

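```bash
python3 - <<'E'
from h import *
import pickle
C=pickle.load(open('w1.pkl','rb'));im=cv2.imread('pics/w1.png')[:,:,::-1].copy()
m=blob(im,(0,180,120),(8,255,255),(300,70,370,140))
cs,_=cv2.findContours(m,0,1);c=max(cs,key=cv2.contourArea)
P=np.array([onz('wrist',p[0],.102,C)[:2] for p in cv2.convexHull(c)])
def fit(P):
    s=np.linalg.lstsq(np.c_[2*P,np.ones(len(P))],(P**2).sum(1),rcond=None)[0];return s[:2],np.sqrt(s[2]+s[0]**2+s[1]**2)
b,r=fit(P);print('btn',b,r)
m=blob(im,(3,110,50),(13,255,190),(372,20,520,200))
cs,_=cv2.findContours(m,0,cv2.CHAIN_APPROX_NONE);c=max(cs,key=cv2.contourArea)
h=cv2.convexHull(c);P=np.array([onz('wrist',p[0],.075,C)[:2] for p in h])
# drop points bordering casting (to the right)
k=h[:,0,0]<455
w,r2=fit(P[k]);print('wheel',w,r2,k.sum())
# plate outer rim, grey, z=.052
h0=cv2.cvtColor(im,cv2.COLOR_RGB2HSV)
m=blob(im,(100,5,110),(160,70,230),(335,0,520,230));cs,_=cv2.findContours(m,0,cv2.CHAIN_APPROX_NONE)
Q=cv2.convexHull(np.vstack([c for c in cs if cv2.contourArea(c)>60]));P=np.array([onz('wrist',p[0],.052,C)[:2] for p in Q])
print('plate',fit(P),len(P))
for _ in range(3):
    f,rr=fit(P);d=abs(np.hypot(*(P-f).T)-rr);P=P[d<max(.003,2*np.median(d))]
print('plate',fit(P),len(P))
d=w-b;print('dist',np.hypot(*d),'yaw',np.arctan2(d[1],d[0]))
mb=blob(im,(100,150,30),(125,255,255),(300,126,365,142));cs,_=cv2.findContours(mb,0,1);c=max(cs,key=cv2.contourArea)
print(cv2.minAreaRect(c));ys,xs=np.nonzero(mb);print('tabtop',onz('wrist',(xs.mean(),ys.mean()),.130,C))
g=blob(im,(35,100,20),(90,255,255),(150,100,280,220));ys,xs=np.nonzero(g);print('green',onz('wrist',(245,150),.02,C),onz('wrist',(203,180),.15,C))
print('proj top',proj('top',[*b,.102]),proj('side',[*b,.102]))
E
```

```text
btn [0.50272061 0.05152988] 0.01887998932813938
wheel [0.5976641  0.02991741] 0.027346144501508168 12
plate (array([0.65281696, 0.08864267]), np.float64(0.137810790763061)) 43
plate (array([0.65281696, 0.08864267]), np.float64(0.137810790763061)) 43
dist 0.09737230222304046 yaw -0.2238211133630589
((332.5, 133.5), (7.0, 43.0), 90.0)
tabtop [0.5073742  0.02219829 0.13      ]
green [ 0.4198256  -0.02744276  0.02      ] [ 0.39778468 -0.04674826  0.15      ]
proj top [274.57171041 218.91011877] [295.83484761 228.54523387]
```

```bash
cat >> h.py <<'E'
from scipy.spatial.transform import Rotation as Rt
def rel(P):
    s=bot.observe();T=Rt.from_euler('xyz',s['tool_rot']).as_matrix();return (T.T@(np.array(P)-s['position'])*1000).round(1)
E
python3 - <<'E'
from h import *
s=bot.observe();print(s['position'],s['tool_rot'],s['force'])
print(rel([.5054,.0408,.14]),rel([.5054,.0408,.107]))
E
```

```text
[ 0.47396559 -0.04818244  0.3010676 ] [-1.56863416e+00 -1.32161599e-03  2.44306024e-01] [-1.21903094  3.90065093 -1.06951037]
[ 51.8 161.3  78.4] [ 51.8 194.3  78.3]
```

```bash
python3 -m crank '[{"hand":1,"dx":13,"dy":20,"dz":20,"yaw":0},{"hand":1,"dx":26,"dy":50,"dz":40,"yaw":0},{"hand":1,"dx":39,"dy":80,"dz":60,"yaw":0},{"hand":1,"dx":52,"dy":110,"dz":78,"yaw":0},{"hand":1,"dx":52,"dy":140,"dz":78,"yaw":0},{"hand":1,"dx":52,"dy":161,"dz":78,"yaw":0},{"hand":1,"dx":52,"dy":161,"dz":78,"yaw":0},{"hand":1,"dx":52,"dy":161,"dz":78,"yaw":0}]'
python3 - <<'E'
from h import *
C=cam('wrist');im=bot.grab_frame('wrist');cv2.imwrite('pics/w2.png',im[:,:,::-1])
s=bot.observe();print(s['position'],s['tool_rot'],s['force'],s['qd'].round(3))
print(rel([.5054,.0408,.107]),proj('wrist',[.5027,.0515,.102],C),proj('wrist',[.5089,.0248,.13],C))
E
```

```text
clock: 2.53
position: [0.5037, 0.0351, 0.1401]
tool_rot: [-1.57, 0.002, 0.228]
force: [-0.2, -0.1, 0.3]
grip_width: -0.0001
[0.5044484  0.03501526 0.14116619] [-1.57077190e+00 -3.08228404e-04  2.27675397e-01] [ 0.58544258 -0.03498914  1.13566541] [ 0.008 -0.025 -0.006 -0.01  -0.001 -0.001 -0.001]
[ 2.2 34.2  5.4] [285.06677875 224.84966156] [285.31364953 289.78103932]
```

View pics/w2.png

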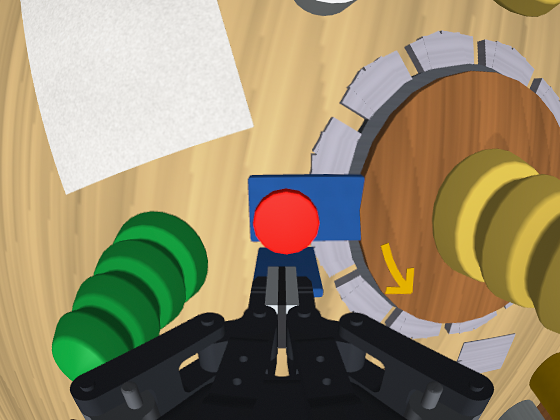

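```bash
python3 -m crank '[{"hand":1,"dx":2,"dy":0,"dz":6,"yaw":-0.016},{"hand":1,"dx":2,"dy":12,"dz":6,"yaw":-0.016},{"hand":1,"dx":2,"dy":24,"dz":6,"yaw":-0.016},{"hand":1,"dx":2,"dy":32,"dz":6,"yaw":-0.016},{"hand":1,"dx":2,"dy":40,"dz":6,"yaw":-0.016},{"hand":1,"dx":2,"dy":44,"dz":6,"yaw":-0.016},{"hand":1,"dx":2,"dy":48,"dz":6,"yaw":-0.016},{"hand":1,"dx":2,"dy":48,"dz":6,"yaw":-0.016}]'
```

```text
clock: 3.25
position: [0.5045, 0.0413, 0.0917]
tool_rot: [-1.571, 0.001, 0.244]
force: [-2.5, -1.7, 6.0]
grip_width: -0.0
```

```bash
python3 -m crank '[{"hand":1,"dx":0,"dy":3,"dz":0,"yaw":0},{"hand":1,"dx":0,"dy":6,"dz":0,"yaw":0},{"hand":1,"dx":0,"dy":6,"dz":0,"yaw":0}]'; python3 -m crank '[{"hand":1,"dx":0,"dy":0,"dz":0,"yaw":0}]'
```

```text
clock: 3.5
position: [0.5046, 0.0412, 0.0867]
tool_rot: [-1.571, 0.0, 0.244]
force: [-7.4, -2.6, 19.7]
grip_width: -0.0001
clock: 3.58
position: [0.5046, 0.0412, 0.0868]
tool_rot: [-1.571, 0.0, 0.244]
force: [-5.3, -1.0, 13.5]
grip_width: 0.0004
```

```bash
cat > wp.py <<'E'
from h import *
import sys
W=np.array([.653,.0887]);b=np.array([.5027,.0515])
def wp(rows,R=.1555,base=.244):
    s=bot.observe();T=Rt.from_euler('xyz',s['tool_rot']).as_matrix();p0=np.array(s['position']);y0=s['tool_rot'][2]
    for th,sft in rows:
        a=base+np.radians(th);u=-np.array([np.cos(a),np.sin(a)]);t=np.array([-u[1],u[0]])
        q=np.array([*(W+R*u+sft*t),p0[2]]);d=T.T@(q-p0)*1000
        print(th,sft,'dx %.1f dz %.1f yaw %.3f'%(d[0],d[2],-(a-y0)))
E
python3 - <<'E'
from wp import *
wp([(0,.010),(0,.014),(0,.0175),(2,.0175),(4,.0175),(6.5,.0175),(9,.0175),(11.5,.0175),(14,.0175),(16.5,.0175),(18,.0175)])
E
```

```text
0 0.01 dx 0.0 dz 0.2 yaw -0.000
0 0.014 dx 0.0 dz -3.8 yaw -0.000
0 0.0175 dx 0.0 dz -7.3 yaw -0.000
2 0.0175 dx 0.7 dz -12.7 yaw -0.035
4 0.0175 dx 1.6 dz -18.1 yaw -0.070
6.5 0.0175 dx 3.0 dz -24.8 yaw -0.114
9 0.0175 dx 4.7 dz -31.4 yaw -0.157
11.5 0.0175 dx 6.6 dz -37.9 yaw -0.201
14 0.0175 dx 8.9 dz -44.4 yaw -0.244
16.5 0.0175 dx 11.4 dz -50.7 yaw -0.288
18 0.0175 dx 13.0 dz -54.5 yaw -0.314
```

```bash
python3 -m crank '[{"hand":1,"dx":0,"dy":0,"dz":-4,"yaw":0},{"hand":1,"dx":0,"dy":0,"dz":-7,"yaw":0},{"hand":1,"dx":1,"dy":0,"dz":-13,"yaw":-0.035},{"hand":1,"dx":2,"dy":0,"dz":-18,"yaw":-0.07},{"hand":1,"dx":3,"dy":0,"dz":-25,"yaw":-0.114},{"hand":1,"dx":5,"dy":0,"dz":-31,"yaw":-0.157},{"hand":1,"dx":7,"dy":0,"dz":-38,"yaw":-0.2},{"hand":1,"dx":7,"dy":0,"dz":-38,"yaw":-0.2}]'
python3 - <<'E'
from h import *
im=bot.grab_frame('wrist');cv2.imwrite('pics/w3.png',im[:,:,::-1])
im=bot.grab_frame('side');cv2.imwrite('pics/s3.png',cv2.resize(im[170:310,190:350,::-1],None,fx=3,fy=3))
E
```

```text
clock: 4.25
position: [0.5219, 0.005, 0.0869]
tool_rot: [-1.572, -0.001, 0.446]
force: [-0.6, -1.0, 10.0]
grip_width: 0.0002
```

View pics/w3.png

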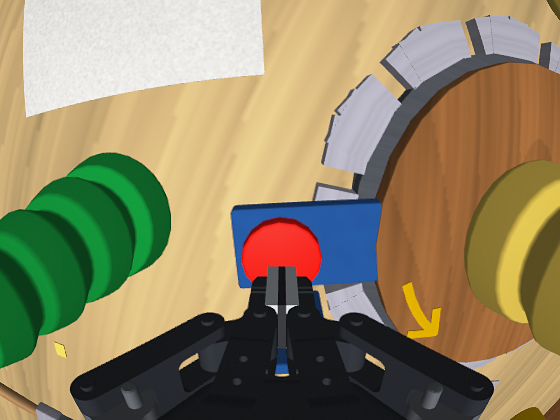

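View pics/s3.png

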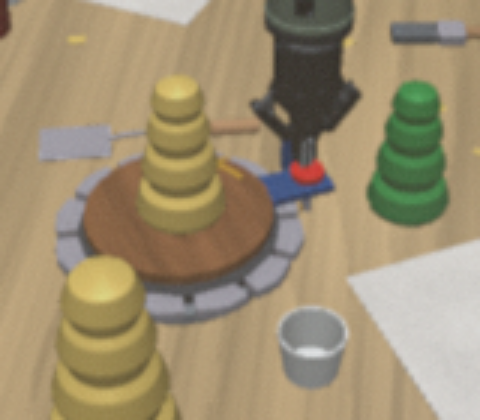

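```bash
python3 -m crank '[{"hand":1,"dx":0,"dy":-8,"dz":0,"yaw":0},{"hand":1,"dx":0,"dy":-16,"dz":0,"yaw":0},{"hand":1,"dx":0,"dy":-23,"dz":0,"yaw":0},{"hand":1,"dx":0,"dy":-23,"dz":0,"yaw":0}]'
python3 - <<'E'
from wp import *
im=bot.grab_frame('wrist');cv2.imwrite('pics/w4.png',im[:,:,::-1])
wp([(th,.0175) for th in (12,14,16,18,20,22,24,25,26,27,28,29,30,31,32)])
E
```

```text
clock: 4.68
position: [0.5213, 0.0062, 0.1109]
tool_rot: [-1.572, -0.002, 0.444]
force: [0.4, 0.6, 0.2]
grip_width: -0.0
12 0.0175 dx -0.7 dz -1.0 yaw -0.010
14 0.0175 dx 0.1 dz -6.4 yaw -0.045
16 0.0175 dx 1.0 dz -11.8 yaw -0.080
18 0.0175 dx 2.1 dz -17.2 yaw -0.114
20 0.0175 dx 3.5 dz -22.5 yaw -0.149
22 0.0175 dx 5.0 dz -27.7 yaw -0.184
24 0.0175 dx 6.7 dz -32.9 yaw -0.219
25 0.0175 dx 7.6 dz -35.5 yaw -0.237
26 0.0175 dx 8.5 dz -38.0 yaw -0.254
27 0.0175 dx 9.5 dz -40.6 yaw -0.272
28 0.0175 dx 10.6 dz -43.1 yaw -0.289
29 0.0175 dx 11.7 dz -45.6 yaw -0.306
30 0.0175 dx 12.8 dz -48.1 yaw -0.324
31 0.0175 dx 14.0 dz -50.6 yaw -0.341
32 0.0175 dx 15.2 dz -53.0 yaw -0.359
```

View pics/w4.png

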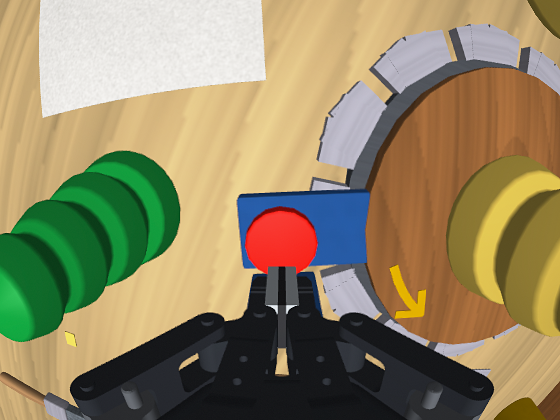

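```bash
python3 -m crank '[{"hand":1,"dx":0,"dy":0,"dz":-6,"yaw":-0.045},{"hand":1,"dx":1,"dy":0,"dz":-12,"yaw":-0.08},{"hand":1,"dx":2,"dy":0,"dz":-17,"yaw":-0.114},{"hand":1,"dx":3.5,"dy":0,"dz":-22,"yaw":-0.149},{"hand":1,"dx":5,"dy":0,"dz":-28,"yaw":-0.184},{"hand":1,"dx":6.5,"dy":0,"dz":-32,"yaw":-0.215},{"hand":1,"dx":6.5,"dy":0,"dz":-32,"yaw":-0.215}]'
python3 - <<'E'
from wp import *
im=bot.grab_frame('wrist');cv2.imwrite('pics/w5.png',im[:,:,::-1])
wp([(th,.0175) for th in (24,25,26,27,28,29,30,31,32)])
E
```

```text
clock: 5.32
position: [0.5405, -0.0204, 0.109]
tool_rot: [-1.57, 0.0, 0.66]
force: [-1.1, 0.3, -0.5]
grip_width: 0.0001
24 0.0175 dx 0.4 dz -1.1 yaw -0.005
25 0.0175 dx 0.8 dz -3.8 yaw -0.022
26 0.0175 dx 1.1 dz -6.5 yaw -0.040
27 0.0175 dx 1.6 dz -9.2 yaw -0.057
28 0.0175 dx 2.1 dz -11.9 yaw -0.075
29 0.0175 dx 2.6 dz -14.6 yaw -0.092
30 0.0175 dx 3.2 dz -17.3 yaw -0.110
31 0.0175 dx 3.8 dz -19.9 yaw -0.127
32 0.0175 dx 4.5 dz -22.6 yaw -0.145
```

View pics/w5.png

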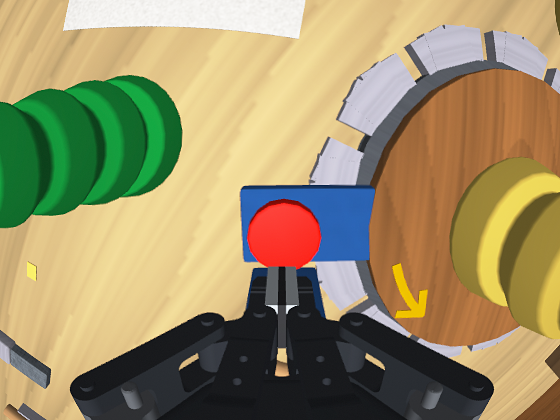

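```bash
python3 -m crank '[{"hand":1,"dx":0.8,"dy":0,"dz":-4,"yaw":-0.022},{"hand":1,"dx":1,"dy":0,"dz":-6.5,"yaw":-0.04},{"hand":1,"dx":1.6,"dy":0,"dz":-9,"yaw":-0.057},{"hand":1,"dx":2,"dy":0,"dz":-12,"yaw":-0.075},{"hand":1,"dx":2.3,"dy":0,"dz":-13,"yaw":-0.083},{"hand":1,"dx":2.6,"dy":0,"dz":-14.5,"yaw":-0.092},{"hand":1,"dx":2.6,"dy":0,"dz":-14.5,"yaw":-0.092}]'
python3 - <<'E'
from wp import *
im=bot.grab_frame('wrist');cv2.imwrite('pics/w6.png',im[:,:,::-1])
wp([(th,.0175) for th in (29,30,31,32)])
E
```

```text
clock: 5.95
position: [0.5516, -0.0301, 0.1094]
tool_rot: [-1.571, -0.0, 0.751]
force: [0.5, -0.2, 0.2]
grip_width: 0.0001
29 0.0175 dx -0.4 dz 0.0 yaw 0.000
30 0.0175 dx -0.1 dz -2.7 yaw -0.017
31 0.0175 dx 0.3 dz -5.4 yaw -0.034
32 0.0175 dx 0.7 dz -8.1 yaw -0.052
```

View pics/w6.png

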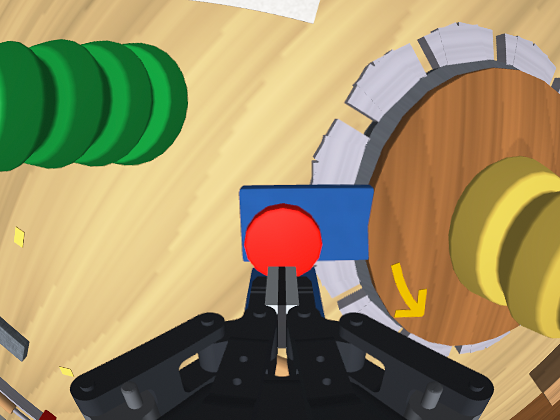

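```bash
python3 -m crank '[{"hand":1,"dx":0,"dy":0,"dz":-1,"yaw":-0.005},{"hand":1,"dx":0,"dy":0,"dz":-2,"yaw":-0.01},{"hand":1,"dx":0,"dy":0,"dz":-3,"yaw":-0.017},{"hand":1,"dx":0,"dy":0,"dz":-3,"yaw":-0.017},{"hand":1,"dx":0,"dy":0,"dz":-3,"yaw":-0.017}]'
python3 - <<'E'
from wp import *
C=cam('wrist');im=bot.grab_frame('wrist');cv2.imwrite('pics/w7.png',im[:,:,::-1])
for f in ('w5','w6','w7'):
    i=cv2.imread(f'pics/{f}.png')[:,:,::-1].copy();m=blob(i,(0,180,120),(8,255,255),(230,180,340,290));x=np.nonzero(m)[1];print(f,x.min(),x.max(),np.nonzero(m)[0].min())
for z in (.092,.102):
    for q in (28.5,29.3,30):
        a=.244+np.radians(q);bb=W-.155*np.array([np.cos(a),np.sin(a)]);print(z,q,bb,proj('wrist',[*bb,z],C))
print(bot.observe()['position'],bot.observe()['force'])
E
```

```text
clock: 6.42
position: [0.5533, -0.0321, 0.1093]
tool_rot: [-1.571, 0.0, 0.768]
force: [-0.9, -0.9, 0.4]
grip_width: -0.0
w5 248 320 199
w6 245 321 204
w7 246 322 204
0.092 28.5 [ 0.53868578 -0.01597692] [282.59815334 227.56909945]
0.092 29.3 [ 0.54015844 -0.0175628 ] [282.5135649  231.46285714]
0.092 30 [ 0.54146507 -0.01893345] [282.48728559 234.84220845]
0.102 28.5 [ 0.53868578 -0.01597692] [282.66535193 234.44550414]
0.102 29.3 [ 0.54015844 -0.0175628 ] [282.57529935 238.53310353]
0.102 30 [ 0.54146507 -0.01893345] [282.54706753 242.0771558 ]
[ 0.55330781 -0.03207355  0.10928744] [0.11381431 0.45301904 0.19067578]
```

```bash
python3 -m crank '[{"hand":1,"dx":0,"dy":0,"dz":-1,"yaw":-0.005},{"hand":1,"dx":0,"dy":0,"dz":-2,"yaw":-0.01},{"hand":1,"dx":0,"dy":0,"dz":-3,"yaw":-0.017},{"hand":1,"dx":0,"dy":0,"dz":-3,"yaw":-0.017},{"hand":1,"dx":0,"dy":0,"dz":-3,"yaw":-0.017}]'
```

```text
clock: 6.88
position: [0.5545, -0.0332, 0.1093]
tool_rot: [-1.569, 0.001, 0.786]
force: [-8.1, 6.3, 6.6]
grip_width: 0.0
```

```bash
python3 -m crank '[{"hand":1,"dx":0,"dy":0,"dz":5,"yaw":0},{"hand":1,"dx":0,"dy":-5,"dz":9,"yaw":0},{"hand":1,"dx":0,"dy":-25,"dz":9,"yaw":0},{"hand":1,"dx":0,"dy":-60,"dz":9,"yaw":0},{"hand":1,"dx":0,"dy":-100,"dz":9,"yaw":0},{"hand":1,"dx":0,"dy":-140,"dz":9,"yaw":0},{"hand":1,"dx":0,"dy":-180,"dz":9,"yaw":0},{"hand":1,"dx":-40,"dy":-190,"dz":0,"yaw":0},{"hand":1,"dx":-60,"dy":-190,"dz":-30,"yaw":0},{"hand":1,"dx":-60,"dy":-190,"dz":-60,"yaw":0},{"hand":1,"dx":-60,"dy":-190,"dz":-60,"yaw":0},{"hand":1,"dx":-60,"dy":-190,"dz":-60,"yaw":0}]'
python3 - <<'E'
from h import *
import pickle
C=cam('wrist');im=bot.grab_frame('wrist');cv2.imwrite('pics/w8.png',im[:,:,::-1]);pickle.dump(C,open('w8.pkl','wb'))
im=bot.grab_frame('side');cv2.imwrite('pics/s8.png',cv2.resize(im[170:350,190:390,::-1],None,fx=3,fy=3))
E
```

```text
clock: 7.88
position: [0.5555, -0.12, 0.2993]
tool_rot: [-1.571, -0.0, 0.783]
force: [0.5, 0.5, -0.6]
grip_width: 0.0004
```

View pics/w8.png

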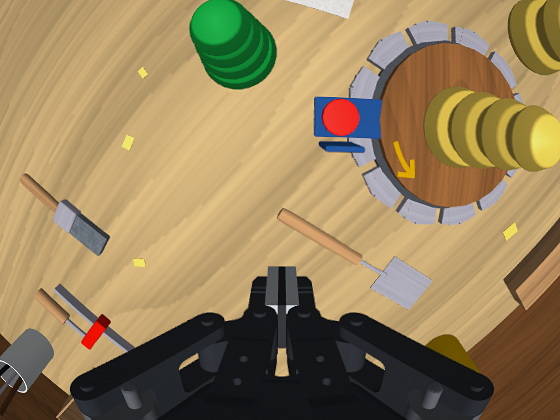

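View pics/s8.png

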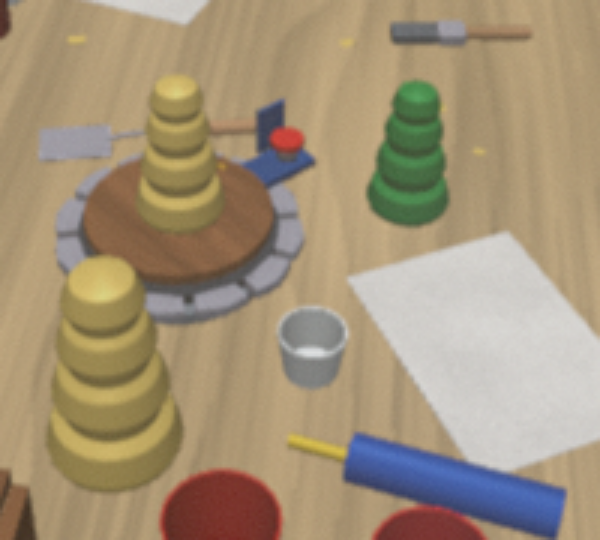

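```bash
python3 - <<'E'
from wp import *
import pickle
for f,box in (('w1',(300,70,370,140)),('w8',(310,90,372,140))):
    C=pickle.load(open(f+'.pkl','rb'));i=cv2.imread(f'pics/{f}.png')[:,:,::-1].copy()
    m=blob(i,(0,180,120),(8,255,255),box);c=max(cv2.findContours(m,0,1)[0],key=cv2.contourArea)
    for z in (.092,.102):
        P=np.array([onz('wrist',p[0],z,C)[:2] for p in cv2.convexHull(c)]);s=np.linalg.lstsq(np.c_[2*P,np.ones(len(P))],(P**2).sum(1),rcond=None)[0]
        v=W-s[:2];print(f,z,s[:2],'r',np.sqrt(s[2]+s[0]**2+s[1]**2),'dist',np.hypot(*v),'ang',np.degrees(np.arctan2(v[1],v[0])-.244))
s=bot.observe();print(s['clock'],s['qd'].round(3),s['force'].round(1))
E
```

```text
w1 0.092 [0.50411164 0.05225881] r 0.01943325121547401 dist 0.15328309025819806 ang -0.22710461999202908
w1 0.102 [0.50272061 0.05152988] r 0.01887998932813938 dist 0.15480799137558598 ang -0.08745285037194162
w8 0.092 [ 0.54468173 -0.01962183] r 0.01949846862510232 dist 0.15318768934854196 ang 31.020770878643486
w8 0.102 [ 0.54339692 -0.02089139] r 0.01894032670816834 dist 0.15499389524220425 ang 31.01677558256874
7.9833 [-0.007 -0.005 -0.005  0.006  0.002 -0.002 -0.001] [-0.1 -0.2  0.8]
```

```bash
python3 -c "
from workcell import bot
print(bot.job_done())"
```

```text
the job is handed in; nothing more can be done
None
```

The wheel is locked at the next notch counter-clockwise, the plunger is back up, and the job is handed in at about 8.0 s on the robot clock.

**What I did:** With the fingers shut, I pressed the red plunger to its stop: the tip stood at 87 mm and met 13 to 20 N. I kept it pressed while turning the wheel about 10°. Then I lifted off the button and pushed on the blue tab until the plunger sprang up in the next notch.

**Lock check:** A gentle further push on the tab met about 10 N, which means the wheel is locked. I then backed off the tab and lifted clear to a height of 0.30 m.

**Last checks:**
- **Wheel turn:** the wrist camera puts it at about 31°. That is the 30° notch plus about 1°, so the wheel rests at the counter-clockwise end of its play, about 0.016 rad.
- **Plunger:** its measured size and its distance from the axis match those at the start, so it is up.
- **Casting and bench:** the yellow casting stands on the wheel and was not touched. Nothing else appears moved in the side and wrist pictures, judged by eye only.
- **Robot:** the tool force is near zero, so it is touching nothing.

**Disagreement:** the side camera placed the wheel and button about 10 mm further in y than the top and wrist cameras did. I used the wrist values, because they agreed with the top view and with the 155 mm given radius.

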